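# Set the length stop of a saw jig and lock it

## Task

Set the saw jig on the bench: turn the black knob until its pointer handle points straight at the steel clip on the rim of the dial. Then, with the knob left at that setting, turn the steel lock ring beneath it clockwise, by its lever, until it is tight against its stop. Leave the clip and everything else on the bench where they are.

Things in the scene. Friction and masses are not known exactly. Their poses are not given: they have to be found in the camera images.
- jig: Fixed saw jig. Origin: on the bench, on the upright axis shared by dial, ring and knob; z up. Board 18 mm thick, x -155 to 210, y -155 to 155 mm. Round brass dial plate, radius 142, top at z 21 mm. Saw bed along y at x 155 to 207 mm: fence 50 mm high, blank, small steel stop block that the knob drives. Stop pin, radius 7, top at z 44 mm, 66 mm from the axis, where the lock lever's travel ends.
- pointer (a point): Point on the knob's handle, 85 mm from the axis, 63 mm above the bench; x points outward along the handle, z up. Black knob, the upper part: hub radius 34 mm, 50 to 78 mm above the bench. Handle: straight radial bar 16 mm wide, 26 mm tall (50 to 76 mm above the bench), to 100 mm from the axis, then a steel nose 6 mm wide to 112 mm.
- knob (a joint): Angle of the knob, rad, 0 to 2.2, growing counter-clockwise seen from above; at 0 the handle points 30 degrees counter-clockwise from the jig's x axis, so at value q it points at 0.524 + q in the jig's frame. It starts between 0 and 0.4. Stiff (about 0.35 N m, so 4 to 5 N at the handle) and stays where it is left.
- clip (a point): The dark steel index clip on the rim of the dial, 131 mm from the axis, 33 mm above the bench; its x axis points outward from the axis, z up. It is 12 mm wide, reaches from 121 to 149 mm from the axis and up to 48 mm above the bench. The knob is set when handle and clip point the same way. The clip can be shifted by a hard knock: leave it.
- index (a joint): Angle of the clip, rad, counted like the knob's (the setting is reached when knob = index). Between 0.9 and 1.95 at the start.
- lock_lever (a point): Point on the lock ring's lever, 90 mm from the axis, 35 mm above the bench; x points outward along the lever, z up. Knurled steel ring, radius 46 mm, right under the knob, 23 to 47 mm above the bench. Lever: straight radial bar 16 mm wide, same heights, with a round end (radius 12 mm) to 126 mm from the axis, on the jig's other side from the knob's handle.
- lock (a joint): Angle of the lock ring, rad, growing CLOCKWISE seen from above, 0 to 1.75, where it is tight against its stop; the lever points at -0.524 - q in the jig's frame. Starts slack, between 0 and 0.5. Stiff (about 0.35 N m, 4 N at the lever), stays where it is left, does not drag the knob.
- blank: Wooden blank 32 x 190 x 20 mm (x, y, z) lying in the saw bed of the jig; origin under its centre. Leave it.
- tin: Round flat tin, radius 21 mm, 20 mm high, on the jig's board in the corner next to the robot on its right; origin under its centre. Leave it.
- jar: Jar with a screw lid, radius 36 mm, 100 mm high, on the bench; origin under its centre. Leave it.
- cup: White mug, radius 38 mm, 85 mm high, on the bench; origin under its centre. Leave it.
- brush: Flat brush 200 mm long lying along its x axis on the bench; origin under its middle. Leave it.
- pliers: Pliers about 200 mm long with yellow handles, lying along x on the bench; origin under their middle. Leave them.
- handpiece: Blue motor handpiece of a rotary tool, 165 mm long, 44 mm thick, lying along x on the bench; origin under its middle. Leave it.

How it is judged:
By the outcome, as a careful person would: the job done as asked, in the order asked, and still so for the second after the job is handed in, with the robot touching nothing.
It also fails if it takes over 54 s, if anything falls off the work surface, if the arm or the gripper's body presses on something with over 40 N, if the wrist force passes 120 N, or if a joint passes its speed limit or range.

## Robot

A 6-joint arm with a two-finger parallel gripper is mounted at the origin on the work surface. World frame = base frame: x ahead of the robot, y to its left, z up, the work surface at z = 0. Lengths are in m, angles in rad, forces in N, time in s.
With the tool pointing down it reaches from about 0.35 to 0.775 m from the base axis. Payload 7.3 kg.
Tool frame: the origin (TCP) lies midway between the tips of the shut fingers; the grasp point (between the pads) lies 19 mm behind it; z points along the fingers, y is the line along which they close (so a half turn about z gives the same grasp; the last joint's range is limited). The gripper opens to 92 mm and grips with 3 to 60 N. Pads are 19 mm wide; open, the fingers measure 130 mm over their backs; the gripper's body (75 mm by 190 mm) begins 47 mm behind the grasp point.
Start: joints at [-1.458, 0.342, 1.524, -0, 1.275, -0.146], TCP at [0.134, -0.508, 0.227] pointing down, gripper open.
Joint ranges: [-2.53, 2.53], [-0.77, 2.02], [0.04, 2.7], [-1, 4.14], [0.28, 2.66], [-3.11, 3.11]. Speed limits (rad/s): [2.57, 2.57, 3.14, 3.14, 3.14, 3.14].

## Interface

Orientations are given as a unit quaternion [x, y, z, w].
In Python, from rig import bot gives the robot as it stands.
- The arm moves only by the tool jog_arm, never from a script. Its argument "moves" is text: rows parted by semicolons, each of 7 numbers parted by spaces: the turn, a rotation vector about the tool's x, y, z as a fraction of full scale, then the shift along the tool's x, y, z as a fraction of full scale, then the opening, from -1 (shut) to 1 (fully open). A call has 1 to 5 rows; each row is the pose to reach, as a shift and turn from the pose commanded when the call began, along the tool's axes at that moment; what a row does not reach only later rows make up. Full scale, the value 1, is 250 mm for a shift and pi/2 rad for a turn. A row lasts 1/10 s, in which the tool goes at most 50 mm and 8.59 degrees, less where a joint would pass 70% of its speed; a pose out of reach is approached as far as the arm can. A call with a number of a shift or a turn outside -1 to 1 is refused whole. A call with a gripper value outside its range is refused whole. The fingers move at their own pace and stop on an object; the grip force is fixed at half the most. Time passes only in rows, so rows that repeat a pose let the fingers close. It gives the time, the measured TCP pose, the force, the opening and the grip force at its end, in the units of the state.
- bot.observe(): the state, without advancing time (a new reading comes with each control period).
- bot.capture(name): name is "scene" or "top" or "wrist"; returns a dict with "frame" (480x640x3 uint8, blue, green, red), "K" (3x3 intrinsics, pixels), "k1" (the pictures are not rectified: a ray, as slopes to the right and down, at radius r is drawn at 1 + k1 r^2 times it, then the intrinsics apply), "eye" and "attitude" of the camera in the world; the wrist camera has in their place "tool_from_camera" (4x4, takes a point from camera to tool coordinates, whose origin is the TCP and whose axes are the flange's). Camera axes: x right, y down, z forward; pixel columns grow to the right and rows downward; lengths in m; the calibration is good to about 2 mm. A picture is of the moment at which its call begins: read the wrist's pose just before it. There is no depth.
- bot.finish_job(): hands the job in; it is judged then, once.
Trained networks look in the newest picture that a camera, given by its name, has taken for a name from the list of things; names that differ only in an ending like _2 or _b are one class to them, and where a whole thing is asked for, a point or a joint stands for the part that bears it (a point fixed in the world has none). Each returns a list of dicts, best first, with "conf" (0 to 1); they miss things now and then, are a little off and sometimes report something else, mostly with a low value. They report only what shows in the picture. A call takes as long as a camera call.
- bot.silhouettes(camera, thing): "region" (480x640 bool, what is visible of it) and "rect" ([left, top, right, bottom] as shares, 0 to 1, of the picture: columns of its width, rows of its height, round what is visible of it).
- bot.landmark_of(camera, thing): "point" ([column, row] as shares, 0 to 1, of the picture: columns of its width, rows of its height: a listed point, or the origin of a listed thing).
The state is a dict: "clock": time; "qpos": joint angles; "dq": joint speeds; "effort": joint torques, N m; "ee_pos": TCP position; "tool_rot": TCP orientation; "ft_force": force on the tool from outside, world axes, zero at the start; "wrist_torque": the same for the moment, N m; "width": opening from 0.0 (shut) to 1.0 (fully open); "finger_force": force on a finger pad.
Only numpy, scipy, OpenCV 4.12 (cv2) and the standard library are available. Lean on these libraries where they do the work, as an engineer would, in place of code of your own. Each camera call takes 0.05 s, during which the arm holds its last target. There are 200 camera calls.

## Working session

There is one attempt and no reset: what is moved stays moved. The work goes in short steps, Python scripts to look and compute and a tool call to move; the robot and the scene stay as the last step left them, time stands still between calls to the robot, and variables do not carry over. Pictures are saved under pics/ and viewed, at most 10 in all, crops included, and the job is handed in when it is done.

Besides the shell and the picture viewer there is one more tool, called after "Request:" as name(argument=value, ...) on one line, values as JSON. jog_arm: Moves the arm, as the interface text tells. Shift numbers are shares of 250 mm and turn numbers shares of pi/2 rad, none past 1 either way. Its arguments: {"type":"object","properties":{"moves":{"type":"string"}},"required":["moves"]}

```bash
ls; mkdir -p pics
cat > h.py <<'E'
import numpy as np, cv2
from scipy.spatial.transform import Rotation as R
from rig import bot
def rot(a):
    a=np.array(a,float)
    return a if a.shape==(3,3) else R.from_quat(a).as_matrix()
def ray(c,px):
    K=np.array(c["K"]);d=np.array([(px[0]-K[0,2])/K[0,0],(px[1]-K[1,2])/K[1,1]]);u=d.copy()
    for _ in range(20): u=d/(1+c["k1"]*(u@u))
    return rot(c["attitude"])@np.array([u[0],u[1],1])
def atz(c,px,z):
    r=ray(c,px);e=np.array(c["eye"]);return e+r*(z-e[2])/r[2]
E
cat > a.py <<'E'
from h import *
for n in ("top","scene"):
    c=bot.capture(n);cv2.imwrite(f"pics/{n}1.png",c["frame"])
    print(n,c["eye"],c["attitude"],c["k1"])
    for t,z in (("jig",0),("pointer",.063),("clip",.033),("lock_lever",.035),("tin",.018),("blank",.02)):
        for l in bot.landmark_of(n,t)[:2]:
            p=np.array(l["point"])*[640,480]; print(t,round(l["conf"],2),p.round(),atz(c,p,z).round(4))
o=bot.observe();print(o["clock"],o["ee_pos"],o["tool_rot"],o["width"])
E
python3 a.py
```

```text
pics
top [0.33829077 0.02199903 1.42876684] [ 0.7135442  -0.6959786   0.05244449 -0.06097575] -0.1669420929862874
jig 0.92 [324. 254.] [0.5439 0.021  0.    ]
jig 0.48 [313. 219.] [0.6329 0.0517 0.    ]
pointer 0.61 [313. 218.] [0.6218 0.0499 0.063 ]
clip 0.42 [279. 280.] [0.4733 0.1289 0.033 ]
lock_lever 0.82 [354. 229.] [ 0.6035 -0.0508  0.035 ]
tin 0.5 [367. 316.] [ 0.3931 -0.0868  0.018 ]
blank 0.94 [354. 192.] [ 0.7003 -0.0512  0.02  ]
scene [ 1.1139752  -0.05894871  1.06964833] [ 0.73828357  0.62498924 -0.1592082  -0.1974299 ] -0.016586654603568167
jig 0.97 [310. 246.] [0.5433 0.019  0.    ]
jig 0.2 [124. 219.] [ 0.3758 -0.481   0.    ]
pointer 0.72 [328. 257.] [0.6161 0.0555 0.063 ]
pointer 0.35 [490. 189.] [0.4815 0.5356 0.063 ]
clip 0.52 [349. 213.] [0.4767 0.1386 0.033 ]
lock_lever 0.6 [293. 262.] [ 0.601 -0.034  0.035]
tin 0.5 [262. 200.] [ 0.3866 -0.0936  0.018 ]
tin 0.42 [123. 220.] [ 0.3899 -0.4771  0.018 ]
blank 0.73 [295. 302.] [ 0.7051 -0.0447  0.02  ]
0.7 [ 0.13437603 -0.50751686  0.22675962] [ 9.91641331e-01  1.29025067e-01 -8.49971383e-07  5.77970891e-05] 0.9971456537741505
```

```bash
python3 -c "
import cv2
a=cv2.imread('pics/top1.png')[130:370,200:470];b=cv2.imread('pics/scene1.png')[130:370,180:450]
cv2.imwrite('pics/c1.png',cv2.resize(a,(800,600)[:1]+(600,)) if 0 else cv2.resize(a,None,fx=2.5,fy=2.5,interpolation=3))
cv2.imwrite('pics/c2.png',cv2.resize(b,None,fx=2.5,fy=2.5,interpolation=3))"
```

```text
(no output)
```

View pics/c1.png

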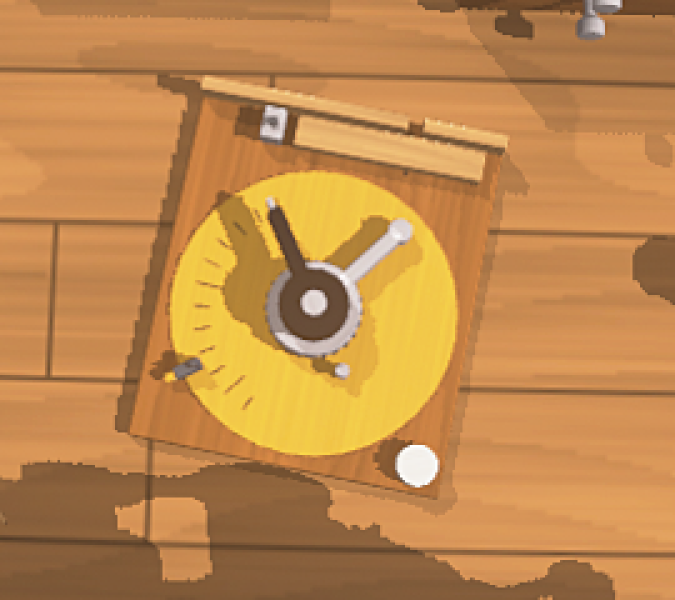

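View pics/c2.png

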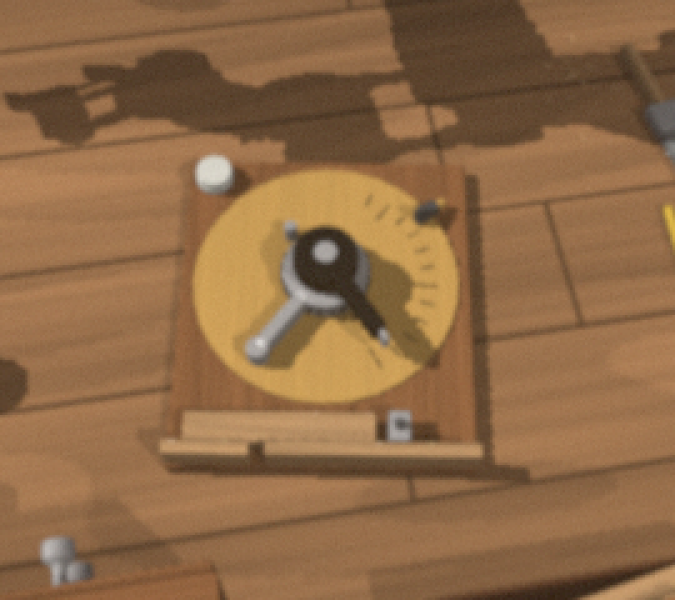

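```bash
cat > b.py <<'E'
from h import *
c=bot.capture("top")
P=lambda x,y,z:atz(c,(200+x/2.5,130+y/2.5),z)
# dial ellipse fit from yellow
f=c["frame"].astype(int)
hub=P(314,302,.080); print("hub",hub)
dial=np.mean([P(170,312,.021),P(457,312,.021),P(314,170,.021),P(314,456,.021)],0);print("dial",dial)
ctr=np.array([dial[0],dial[1]])
for n,p in dict(nose=P(271,203,.065),clip=P(185,369,.046),lever=P(402,230,.047),pin=P(342,371,.044),tin=P(417,465,.038)).items():
    d=p[:2]-ctr; print(n,p.round(4),np.hypot(*d).round(4),np.arctan2(d[1],d[0]).round(3))
a,b=P(128,433,.018),P(436,497,.018); e=b-a; print("board yaw",np.arctan2(e[1],e[0])+np.pi/2, np.hypot(*e[:2]))
for t in ("clip","pointer"):
    for s in bot.silhouettes("top",t)[:1]:
        v,u=np.nonzero(s["region"]);p=atz(c,(u.mean(),v.mean()),.04 if t=="clip" else .07);d=p[:2]-ctr;print(t,s["conf"],len(u),p,np.hypot(*d),np.arctan2(d[1],d[0]))
E
python3 b.py
```

```text
hub [0.54033241 0.01799839 0.08      ]
dial [0.53977366 0.01784583 0.021     ]
nose [0.6381 0.0617 0.065 ] 0.1077 0.419
clip [0.4773 0.1404 0.046 ] 0.1376 2.043
lever [ 0.6183 -0.0662  0.047 ] 0.115 -0.82
pin [ 0.4793 -0.0106  0.044 ] 0.0668 -2.702
tin [ 0.3911 -0.0845  0.038 ] 0.1805 -2.539
board yaw -0.17885217879174675 0.30628239201893565
clip 0.44 113 [0.47811181 0.14319807 0.04      ] 0.13969741454274973 2.027949952620069
pointer 0.7 861 [0.55614321 0.02723239 0.07      ] 0.01886981165127851 0.5206431512040256
```

```bash
cat >> h.py <<'E'
def rows(*tgts, frm=None):
    """tgts: (x,y,z,yaw of tool x); prints rows for jog_arm"""
    o=bot.observe(); p=np.array(o["ee_pos"]);M=rot(o["tool_rot"])
    for t in tgts:
        Y=t[3];G=np.array([[np.cos(Y),np.sin(Y),0],[np.sin(Y),-np.cos(Y),0],[0,0,-1]]).T.T
        r=R.from_matrix(M.T@G).as_rotvec()/(np.pi/2); s=M.T@(np.array(t[:3])-p)/.25
        print(*r.round(3),*s.round(3))
    print(o["clock"],p.round(4),"yaw",np.arctan2(M[1,0],M[0,0]).round(3),"f",np.round(o["ft_force"],1),o["width"],"q6",o["qpos"][5])
E
python3 -c "
from h import *
rows((.56,.03,.227,.419))"
```

```text
0.0 0.0 -0.102 2.196 -1.643 -0.001
0.85 [ 0.1344 -0.5075  0.2268] yaw 0.259 f [-0.2  0.1  0.3] 0.9979861542624644 q6 -0.14603906341253306
```

Request:
jog_arm(moves="0 0 0 0.8 -0.6 0 0.2; 0 0 0 0.8 -0.6 0 0.2; 0 0 0 0.8 -0.6 0 0.2; 0 0 0 0.8 -0.6 0 0.2; 0 0 0 0.8 -0.6 0 0.2")

```text
clock: 1.35
ee_pos: [0.2902, -0.3097, 0.2269]
tool_rot: [0.992, 0.129, 0.0, 0.0]
ft_force: [1.4, -0.6, 0.5]
width: 0.629
finger_force: 0.0
```

Request:
jog_arm(moves="0 0 0 0.8 -0.6 0 0.2; 0 0 0 0.8 -0.6 0 0.2; 0 0 0 0.8 -0.6 0 0.2; 0 0 0 0.8 -0.6 0 0.2; 0 0 0 0.8 -0.6 0 0.2")

```text
clock: 1.85
ee_pos: [0.4453, -0.1133, 0.227]
tool_rot: [0.992, 0.129, 0.0, 0.0]
ft_force: [1.1, -1.2, -0.0]
width: 0.604
finger_force: 0.0
```

```bash
python3 -c "
from h import *
rows((.56,.03,.227,.419))"
```

```text
0.0 -0.0 -0.102 0.59 -0.437 0.0
1.85 [ 0.4453 -0.1133  0.227 ] yaw 0.259 f [ 1.1 -1.2 -0. ] 0.6038204923292354 q6 0.895973646824224
```

Request:
jog_arm(moves="0 0 -0.1 0.59 -0.437 0 0.2; 0 0 -0.1 0.59 -0.437 0 0.2; 0 0 -0.1 0.59 -0.437 0 0.2; 0 0 -0.1 0.59 -0.437 0 0.2; 0 0 -0.1 0.59 -0.437 0 0.2")

```text
clock: 2.35
ee_pos: [0.5606, 0.0316, 0.2261]
tool_rot: [0.978, 0.209, 0.0, -0.0]
ft_force: [0.4, -0.7, -0.1]
width: 0.599
finger_force: 0.0
```

```bash
cat > w.py <<'E'
import sys
from h import *
def wrist():
    o=bot.observe();c=bot.capture("wrist");T=np.array(c["tool_from_camera"]);M=rot(o["tool_rot"])
    c["eye"]=M@T[:3,3]+o["ee_pos"];c["attitude"]=M@T[:3,:3];return c
c=wrist();cv2.imwrite(sys.argv[1],c["frame"])
print(c["eye"],c["k1"])
C=np.array([.540,.018])
for t,z in (("pointer",.063),("clip",.033),("lock_lever",.035),("jig",0)):
    for l in bot.landmark_of("wrist",t)[:1]:
        p=np.array(l["point"])*[640,480];w=atz(c,p,z);d=w[:2]-C;print(t,round(l["conf"],2),p.round(),w.round(4),np.hypot(*d).round(4),np.arctan2(d[1],d[0]).round(3))
np.savez("w.npz",K=c["K"],k1=c["k1"],eye=c["eye"],attitude=c["attitude"])
rows((.6113,.0497,.1,.419))
E
python3 w.py pics/w1.png
```

```text
[0.62710606 0.06129063 0.38419154] -0.013197907885756255
pointer 0.86 [320. 141.] [0.6167 0.0518 0.063 ] 0.0838 0.415
clip 0.88 [176. 236.] [0.4862 0.1352 0.033 ] 0.1289 2.001
lock_lever 0.69 [413. 201.] [ 0.6023 -0.0443  0.035 ] 0.0881 -0.785
jig 0.71 [319. 228.] [0.5383 0.0162 0.    ] 0.0024 -2.316
0.0 0.0 -0.003 0.231 0.002 0.507
2.6 [0.5583 0.0271 0.2268] yaw 0.415 f [ 0.3 -0.8 -0. ] 0.6017525559985359 q6 1.0679877588577067
```

View pics/w1.png

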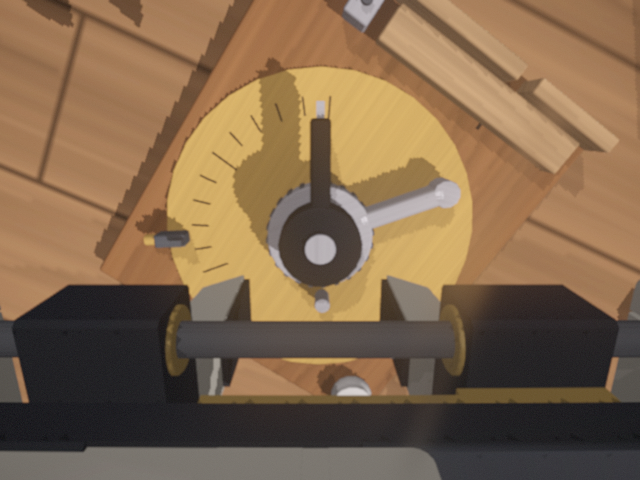

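```bash
cat > d.py <<'E'
from h import *
c=dict(np.load("w.npz"));c["k1"]=float(c["k1"])
h=atz(c,(320,249),.079);print("hub",h)
D=np.float32([[175,176],[168,215],[472,205],[465,260],[400,80],[330,67],[250,90],[445,130]])
q=np.array([atz(c,p,.021)[:2] for p in D]);A=np.c_[2*q,np.ones(len(q))];s=np.linalg.lstsq(A,(q**2).sum(1),rcond=None)[0];print("dial",s[:2],np.sqrt(s[2]+s[:2]@s[:2]))
for C in (h[:2],s[:2]):
  for n,(u,v,z) in dict(nose=(321,104,.065),clip_in=(187,238.5,.047),clip=(173,239.5,.047),lever=(447,194,.047),pin=(322,300,.044)).items():
    d=atz(c,(u,v),z)[:2]-C;print(n,np.hypot(*d).round(4),np.arctan2(d[1],d[0]).round(3))
E
python3 d.py
```

```text
hub [0.54094762 0.0179744  0.079     ]
dial [0.54341243 0.01658656] 0.140577106104103
nose 0.1101 0.415
clip_in 0.1153 1.996
clip 0.1276 2.002
lever 0.1143 -0.806
pin 0.0601 -2.679
nose 0.1085 0.436
clip_in 0.1176 2.01
clip 0.1299 2.015
lever 0.1116 -0.814
pin 0.0617 -2.717
```

Request:
jog_arm(moves="0 0 0 0.23 0 0.5 0.2; 0 0 0 0.23 0 0.5 0.2; 0 0 0 0.23 0 0.5 0.2; 0 0 0 0.23 0 0.5 0.2; 0 0 0 0.23 0 0.5 0.2")

```text
clock: 3.1
ee_pos: [0.6111, 0.0504, 0.1022]
tool_rot: [0.979, 0.206, -0.0, 0.0]
ft_force: [0.4, -0.4, 0.0]
width: 0.604
finger_force: 0.0
```

```bash
python3 -c "
from h import *
rows((.6113,.0497,.047,.415))"
```

```text
-0.0 0.001 -0.0 -0.0 0.003 0.221
3.1 [0.6111 0.0504 0.1022] yaw 0.415 f [ 0.4 -0.4  0. ] 0.6039467232738216 q6 1.1136408699495453
```

Request:
jog_arm(moves="0 0 0 0 0 0.22 0.2; 0 0 0 0 0 0.22 0.2; 0 0 0 0 0 0.22 -1; 0 0 0 0 0 0.22 -1; 0 0 0 0 0 0.22 -1")

```text
clock: 3.6
ee_pos: [0.6129, 0.0512, 0.0494]
tool_rot: [0.978, 0.206, 0.002, 0.001]
ft_force: [0.6, 0.4, 0.5]
width: 0.388
finger_force: 0.0
```

Request:
jog_arm(moves="0 0 0 0 0 0 -1; 0 0 0 0 0 0 -1; 0 0 0 0 0 0 -1")

```text
clock: 3.9
ee_pos: [0.6121, 0.0511, 0.0475]
tool_rot: [0.978, 0.207, 0.001, 0.001]
ft_force: [0.5, -1.7, 3.2]
width: 0.174
finger_force: 30.0
```

```bash
python3 -c "
from h import *
C=np.array([.5405,.018]);o=bot.observe();d=o['ee_pos'][:2]-C;r=np.hypot(*d);a=np.arctan2(d[1],d[0]);print(r,a)
rows(*[(*(C+r*np.array([np.cos(a+t),np.sin(a+t)])),.047,a+t) for t in (.13,.26,.39,.52,.65)])"
```

```text
0.07889847319942413 0.43340962918325227
0.001 -0.001 -0.094 -0.003 -0.041 0.002
0.001 -0.001 -0.176 -0.012 -0.081 0.002
0.001 -0.001 -0.259 -0.026 -0.12 0.002
0.001 -0.001 -0.342 -0.044 -0.156 0.002
0.001 -0.0 -0.425 -0.068 -0.19 0.002
3.9 [0.6121 0.0511 0.0475] yaw 0.417 f [ 0.5 -1.7  3.2] 0.1735795742247412 q6 1.1137280545345787
```

Request:
jog_arm(moves="0 0 -0.085 -0.003 -0.041 0 -1; 0 0 -0.17 -0.012 -0.081 0 -1; 0 0 -0.25 -0.026 -0.12 0 -1; 0 0 -0.335 -0.044 -0.156 0 -1; 0 0 -0.415 -0.068 -0.19 0 -1")

```text
clock: 4.4
ee_pos: [0.5781, 0.0875, 0.0475]
tool_rot: [0.86, 0.511, 0.001, 0.001]
ft_force: [3.7, -5.5, 2.4]
width: 0.174
finger_force: 30.0
```

```bash
cat > k.py <<'E'
import sys
from h import *
C=np.array([.5405,.018]);o=bot.observe();d=o['ee_pos'][:2]-C;r=np.hypot(*d);a=np.arctan2(d[1],d[0]);print(r,a)
rows(*[(*(C+.079*np.array([np.cos(a+t),np.sin(a+t)])),.047,a+t) for t in map(float,sys.argv[1:])])
E
python3 k.py .13 .26 .39 .52 .65
```

```text
0.07903686201414209 1.0755177339162922
0.002 -0.0 -0.085 -0.003 -0.041 0.002
0.002 -0.0 -0.167 -0.011 -0.081 0.002
0.002 -0.0 -0.25 -0.024 -0.12 0.002
0.002 0.0 -0.333 -0.042 -0.157 0.001
0.002 0.0 -0.416 -0.065 -0.191 0.001
4.4 [0.5781 0.0875 0.0475] yaw 1.073 f [ 3.7 -5.5  2.4] 0.1737114674777578 q6 0.5186423699838879
```

Request:
jog_arm(moves="0 0 -0.085 -0.003 -0.041 0 -1; 0 0 -0.17 -0.011 -0.081 0 -1; 0 0 -0.25 -0.024 -0.12 0 -1; 0 0 -0.335 -0.042 -0.157 0 -1; 0 0 -0.415 -0.065 -0.191 0 -1")

```text
clock: 4.9
ee_pos: [0.5286, 0.0961, 0.0475]
tool_rot: [0.651, 0.759, 0.001, 0.002]
ft_force: [5.0, -6.5, 0.9]
width: 0.176
finger_force: 30.0
```

```bash
python3 k.py .1 .2 .25 .27
```

```text
0.07902045046303377 1.7215702741390064
0.003 0.001 -0.062 -0.002 -0.032 0.002
0.002 0.001 -0.125 -0.006 -0.063 0.002
0.002 0.001 -0.157 -0.01 -0.078 0.002
0.002 0.001 -0.17 -0.011 -0.084 0.002
4.9 [0.5286 0.0961 0.0475] yaw 1.725 f [ 5.  -6.5  0.9] 0.1758307713439132 q6 -0.11513055925975582
```

Advance to about 1.98 and look.

Request:
jog_arm(moves="0 0 -0.062 -0.002 -0.032 0 -1; 0 0 -0.125 -0.006 -0.063 0 -1; 0 0 -0.165 -0.01 -0.08 0 -1; 0 0 -0.165 -0.01 -0.08 0 -1")

```text
clock: 5.3
ee_pos: [0.5088, 0.0903, 0.0475]
tool_rot: [0.548, 0.836, 0.0, 0.002]
ft_force: [2.5, -5.7, 2.2]
width: 0.171
finger_force: 30.0
```

```bash
python3 w.py pics/w2.png; python3 k.py 0.02 0.04 0.06
```

```text
[0.47999258 0.15720481 0.20532054] -0.013197907885756255
pointer 0.57 [317. 303.] [0.508  0.0957 0.063 ] 0.0841 1.961
clip 0.91 [301. 168.] [0.4824 0.1373 0.033 ] 0.1325 2.021
jig 0.7 [314. 389.] [0.5409 0.0166 0.    ] 0.0017 -1.002
0.002 0.0 0.993 -0.312 0.312 -0.209
5.55 [0.5088 0.0903 0.0474] yaw 1.979 f [ 1.3 -6.6  3.7] 0.17120389142313452 q6 -0.3788248810032277
0.07892180645477608 1.9837012088608
0.001 0.002 -0.015 0.0 -0.006 0.002
0.001 0.002 -0.028 0.0 -0.013 0.002
0.001 0.002 -0.041 -0.0 -0.019 0.002
5.55 [0.5088 0.0903 0.0474] yaw 1.979 f [ 1.3 -6.6  3.7] 0.17120389142313452 q6 -0.3788248810032277
```

View pics/w2.png

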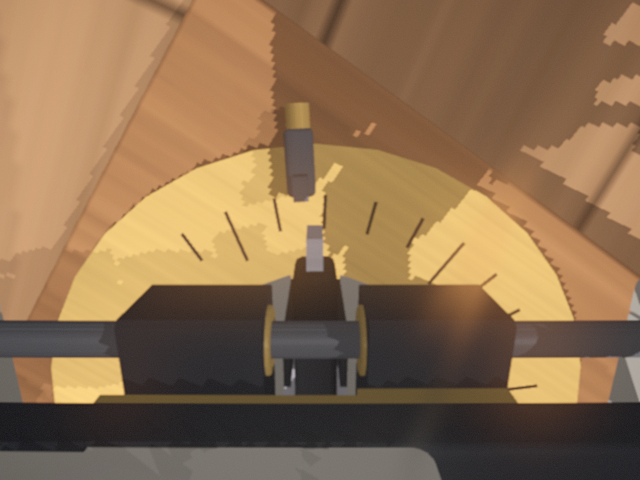

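```bash
cat > e.py <<'E'
from h import *
c=dict(np.load("w.npz"));c["k1"]=float(c["k1"]);C=np.array([.5405,.018])
for n,(u,v,z) in dict(yel=(297.5,105,.04),out=(298.5,130,.048),inn=(300,176,.048),inb=(301.5,198,.03),nose_tip=(315,227,.07),nose_base=(315,258,.072)).items():
    d=atz(c,(u,v),z)[:2]-C;print(n,np.hypot(*d).round(4),np.arctan2(d[1],d[0]).round(4))
s=bot.silhouettes("wrist","clip")
for s in s[:1]:
    v,u=np.nonzero(s["region"]);print(s["conf"],u.mean(),v.mean(),v.min(),v.max())
    for r in range(v.min(),v.max(),8): print(r,u[v==r].mean())
E
python3 e.py
```

```text
yel 0.1579 2.022
out 0.1486 2.0206
inn 0.1312 2.0229
inb 0.1192 2.0276
nose_tip 0.1164 1.9784
nose_base 0.1057 1.9782
0.93 298.33127272727273 152.104 102 202
102 295.0
110 296.5
118 297.0
126 297.5
134 297.5
142 297.5
150 298.0
158 298.5
166 298.5
174 299.0
182 299.5
190 300.5
198 301.0
```

Request:
jog_arm(moves="0 0 -0.03 0 -0.0145 0 -1; 0 0 -0.03 0 -0.0145 0 -1; 0 0 -0.03 0 -0.0145 0 -1")

```text
clock: 5.9
ee_pos: [0.5058, 0.0889, 0.0475]
tool_rot: [0.529, 0.848, 0.0, 0.002]
ft_force: [2.8, -6.1, 3.6]
width: 0.175
finger_force: 30.0
```

```bash
python3 w.py pics/w3.png; python3 -c "
import cv2;a=cv2.imread('pics/w3.png')[90:310,190:430];cv2.imwrite('pics/w3c.png',cv2.resize(a,None,fx=2.5,fy=2.5,interpolation=2))"; python3 e.py|tail -14
```

```text
[0.4739697  0.15441257 0.20529004] -0.013197907885756255
pointer 0.76 [313. 299.] [0.5026 0.0949 0.063 ] 0.0856 2.024
clip 0.86 [314. 169.] [0.4825 0.1366 0.033 ] 0.1318 2.022
lock_lever 0.62 [316. 300.] [0.5097 0.0834 0.035 ] 0.072 2.005
jig 0.83 [313. 387.] [0.54   0.0176 0.    ] 0.0004 -1.548
0.002 0.0 1.023 -0.327 0.311 -0.209
6.15 [0.5058 0.0889 0.0475] yaw 2.026 f [ 3.2 -6.8  2.2] 0.17178018279355925 q6 -0.4282957359886992
0.6 312.987012987013 151.8659281894576 102 201
102 313.5
110 312.0
118 312.0
126 312.0
134 313.0
142 313.0
150 313.5
158 313.0
166 313.0
174 313.0
182 313.5
190 314.0
198 313.0
```

View pics/w3c.png

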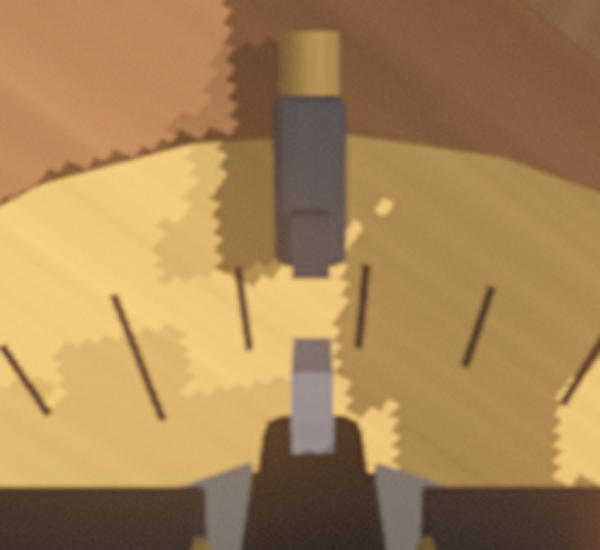

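```bash
python3 - <<'E'
from h import *
c=dict(np.load("w.npz"));c["k1"]=float(c["k1"])
for C in ([.5405,.018],[.540,.017],[.5395,.019]):
  for n,(u,v,z) in dict(out=(314.2,129,.048),inn=(314.2,174,.048),nose_tip=(315,226,.07),nose_base=(315,258,.07)).items():
    d=atz(c,(u,v),z)[:2]-C;print(n,np.hypot(*d).round(4),np.arctan2(d[1],d[0]).round(4))
E
python3 k.py 0
```

```text
out 0.1488 2.0246
inn 0.1319 2.0244
nose_tip 0.1167 2.0218
nose_base 0.105 2.0213
out 0.1495 2.0186
inn 0.1326 2.0177
nose_tip 0.1174 2.0143
nose_base 0.1057 2.0129
out 0.1475 2.0214
inn 0.1305 2.0209
nose_tip 0.1154 2.0178
nose_base 0.1037 2.0168
0.07893134428015267 2.0261639015416772
0.001 0.002 -0.0 0.0 -0.0 0.002
6.2 [0.5058 0.0889 0.0474] yaw 2.026 f [ 2.6 -6.7  3.2] 0.17501664303407374 q6 -0.42830835602794276
```

Request:
jog_arm(moves="0 0 0 0 0 0 0; 0 0 0 0 0 0 0; 0 0 0 0 0 0 0; 0 0 0 0 0 -0.2 0; 0 0 0 0 0 -0.35 0")

```text
clock: 6.7
ee_pos: [0.5039, 0.0901, 0.135]
tool_rot: [0.529, 0.848, -0.0, -0.001]
ft_force: [0.6, -0.5, -0.7]
width: 0.495
finger_force: 0.0
```

Request:
jog_arm(moves="0 0 0 0 0 -0.04 -1; 0 0 0 0 0 -0.04 -1")

```text
clock: 6.9
ee_pos: [0.5052, 0.0901, 0.1456]
tool_rot: [0.529, 0.848, 0.001, 0.001]
ft_force: [-0.4, 1.0, -0.9]
width: 0.374
finger_force: 0.0
```

Run:
```python
from h import *
rows((.633,-.021,.13,2.33),(.633,-.021,.031,2.33))
c=bot.capture("top");C=np.array([.5405,.018])
for t,z in (("pointer",.063),("clip",.033),("lock_lever",.035)):
    for l in bot.landmark_of("top",t)[:1]:
        p=np.array(l["point"])*[640,480];d=atz(c,p,z)[:2]-C;print(t,l["conf"],np.hypot(*d),np.arctan2(d[1],d[0]))
```

```text
0.002 0.001 -0.193 -0.624 0.263 0.064
0.002 0.001 -0.193 -0.624 0.262 0.46
6.9 [0.5052 0.0901 0.1456] yaw 2.026 f [-0.4  1.  -0.9] 0.37418584333555827 q6 -0.4282951866130331
clip 0.55 0.12494732490634233 2.0771323094250107
lock_lever 0.79 0.09727749273540155 -0.8028679872608885
```

Request:
jog_arm(moves="0 0 -0.19 -0.624 0.262 0.06 -1; 0 0 -0.19 -0.624 0.262 0.06 -1; 0 0 -0.19 -0.624 0.262 0.06 -1; 0 0 -0.19 -0.624 0.262 0.06 -1; 0 0 -0.19 -0.624 0.262 0.06 -1")

```text
clock: 7.6
ee_pos: [0.6324, -0.0237, 0.1263]
tool_rot: [0.399, 0.917, -0.001, -0.001]
ft_force: [-0.4, -0.8, -0.2]
width: 0.003
finger_force: 0.0
```

```bash
python3 w.py pics/w4.png; python3 -c "
from h import *
rows((.633,-.021,.031,2.33))"
```

```text
[0.58395824 0.02954024 0.28450307] -0.013197907885756255
lock_lever 0.96 [257. 231.] [ 0.602 -0.045  0.035] 0.0884 -0.794
jig 0.84 [260.  92.] [0.5429 0.0182 0.    ] 0.003 0.066
-0.001 -0.0 1.214 0.257 0.135 0.116
7.85 [ 0.6308 -0.0202  0.129 ] yaw 2.326 f [ 0.1  0.8 -1. ] 0.00712198111581023 q6 -0.90826744436122
-0.0 -0.001 -0.003 -0.009 0.004 0.392
7.85 [ 0.6308 -0.0202  0.129 ] yaw 2.326 f [ 0.1  0.8 -1. ] 0.00712198111581023 q6 -0.90826744436122
```

View pics/w4.png

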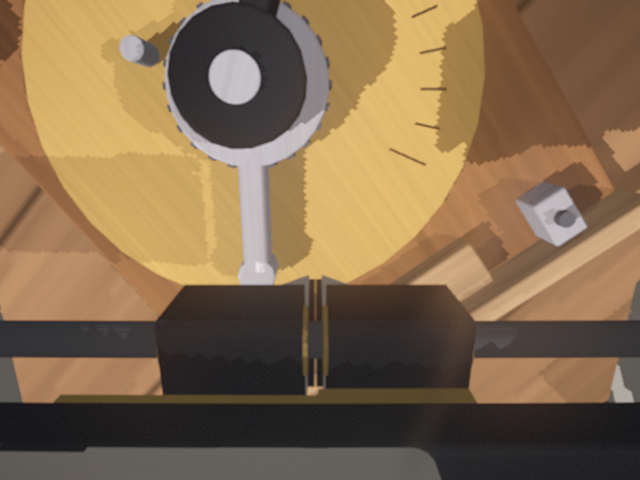

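Request:
jog_arm(moves="0 0 0 -0.01 0 0.2 -1; 0 0 0 -0.01 0 0.39 -1; 0 0 0 -0.01 0 0.39 -1; 0 0 0 -0.01 0 0.39 -1")

```text
clock: 8.25
ee_pos: [0.6332, -0.0225, 0.0324]
tool_rot: [0.397, 0.918, -0.0, -0.0]
ft_force: [0.5, -0.3, 1.1]
width: 0.005
finger_force: 0.0
```

```bash
cat > l.py <<'E'
import sys
from h import *
# finger path: contact side offset g from lever axis, lever angle L
C=np.array([.5405,.018]);g=.024
o=bot.observe();d=o['ee_pos'][:2]-C;r=np.hypot(*d);a=np.arctan2(d[1],d[0]);print("finger r,ang",r,a)
def P(L): e=np.array([np.cos(L),np.sin(L)]);return (*(C+.092*e+g*np.array([-e[1],e[0]])),.031,L+np.pi)
rows(*[P(float(t)) for t in sys.argv[1:]])
E
python3 l.py -.75 -.85 -.97 -1.1 -1.23
```

```text
finger r,ang 0.10115870503598806 -0.4122686505031235
-0.0 -0.0 -0.042 0.011 -0.039 0.006
-0.0 -0.0 0.021 0.001 -0.076 0.006
-0.0 -0.0 0.098 -0.006 -0.121 0.006
-0.0 -0.0 0.181 -0.008 -0.17 0.006
-0.001 -0.0 0.263 -0.003 -0.219 0.006
8.25 [ 0.6332 -0.0225  0.0324] yaw 2.325 f [ 0.5 -0.3  1.1] 0.004598200315803291 q6 -0.9108612633683865
```

Request:
jog_arm(moves="0 0 -0.04 0.01 -0.04 0 -1; 0 0 0.02 0 -0.076 0 -1; 0 0 0.1 -0.006 -0.12 0 -1; 0 0 0.18 -0.008 -0.17 0 -1; 0 0 0.26 -0.003 -0.22 0 -1")

```text
clock: 8.75
ee_pos: [0.5976, -0.0613, 0.0366]
tool_rot: [0.577, 0.817, 0.003, 0.005]
ft_force: [4.2, 3.4, 1.6]
width: 0.003
finger_force: 2.4
```

```bash
python3 l.py -1.36 -1.49 -1.62 -1.75 -1.88
```

```text
finger r,ang 0.0977259284058536 -0.9466054937558243
0.006 0.003 0.083 -0.002 -0.062 0.022
0.006 0.002 0.165 -0.005 -0.111 0.021
0.007 0.002 0.248 -0.002 -0.161 0.021
0.007 0.001 0.331 0.008 -0.209 0.02
0.007 0.001 0.414 0.024 -0.256 0.02
8.75 [ 0.5976 -0.0613  0.0366] yaw 1.911 f [4.2 3.4 1.6] 0.0027807236662354792 q6 -0.5718600915373729
```

Request:
jog_arm(moves="0 0 0.083 -0.002 -0.06 0.01 -1; 0 0 0.165 -0.005 -0.11 0.01 -1; 0 0 0.248 -0.002 -0.16 0.01 -1; 0 0 0.33 0.008 -0.209 0.01 -1; 0 0 0.414 0.024 -0.256 0.01 -1")

```text
clock: 9.25
ee_pos: [0.5379, -0.0794, 0.036]
tool_rot: [0.808, 0.589, 0.005, 0.007]
ft_force: [5.3, -1.3, 14.0]
width: 0.007
finger_force: 6.8
```

```bash
python3 l.py -2.01 -2.1 -2.2 -2.3 -2.4 -2.5 -2.6
```

```text
finger r,ang 0.09745237120373448 -1.5972143696985392
0.011 -0.001 0.082 -0.003 -0.062 0.019
0.011 -0.001 0.139 -0.006 -0.096 0.018
0.011 -0.002 0.203 -0.005 -0.134 0.018
0.011 -0.002 0.267 -0.001 -0.171 0.017
0.011 -0.003 0.33 0.007 -0.209 0.016
0.011 -0.004 0.394 0.019 -0.245 0.016
0.011 -0.004 0.458 0.034 -0.28 0.015
9.25 [ 0.5379 -0.0794  0.036 ] yaw 1.261 f [ 5.3 -1.3 14. ] 0.007209326871299711 q6 0.02295721811018421
```

Run:
```python
from h import *
c=bot.capture("scene");cv2.imwrite("pics/s2.png",cv2.resize(c["frame"][100:340,180:450],None,fx=2.5,fy=2.5,interpolation=2))
o=bot.observe();print(o["ft_force"],o["ee_pos"],o["wrist_torque"])
```

```text
[ 1.07541023 -2.02422034 16.48187337] [ 0.53564565 -0.07903197  0.0358014 ] [-0.34018782 -0.07215832 -0.00420895]
```

View pics/s2.png

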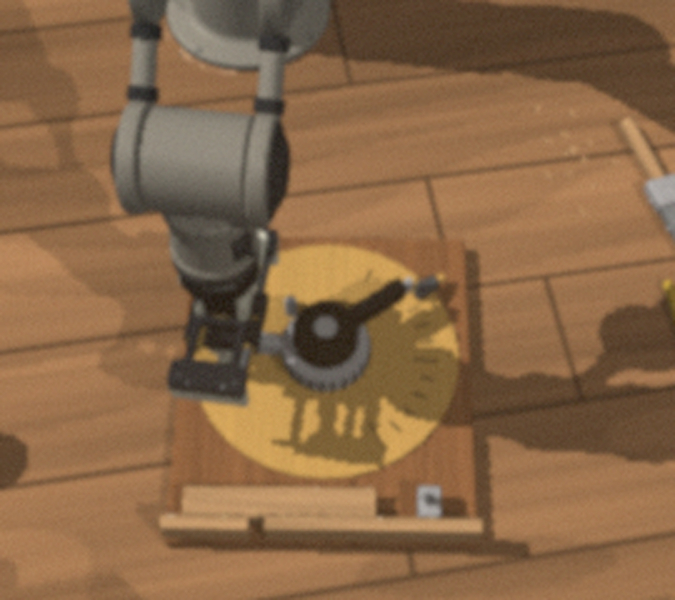

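Request:
jog_arm(moves="0 0 0 0 0.03 -0.05 -1; 0 0 0 0 0.03 -0.2 -1; 0 0 0 0 0.03 -0.36 0; 0 0 0 0 0.03 -0.36 0; 0 0 0 0 0.03 -0.36 0")

```text
clock: 9.8
ee_pos: [0.5405, -0.0799, 0.123]
tool_rot: [0.806, 0.592, 0.002, 0.003]
ft_force: [0.1, -0.5, -0.1]
width: 0.215
finger_force: 0.0
```

```bash
python3 w.py pics/w5.png
python3 - <<'E'
import cv2
a=cv2.imread('pics/w5.png');cv2.imwrite('pics/w5b.png',a)
E
```

```text
[ 0.56153643 -0.01017603  0.28107504] -0.013197907885756255
pointer 0.53 [115. 304.] [ 0.4201 -0.0734  0.063 ] 0.1507 -2.49
lock_lever 0.82 [270. 232.] [ 0.5164 -0.0659  0.035 ] 0.0872 -1.845
jig 0.61 [266.  89.] [0.5396 0.0187 0.    ] 0.0009 2.105
-0.001 0.0 0.539 0.581 0.123 0.074
10.05 [ 0.5383 -0.0795  0.1186] yaw 1.266 f [ 0.  -0.4  0.7] 0.4303366412257644 q6 0.017670234311894132
```

View pics/w5.png

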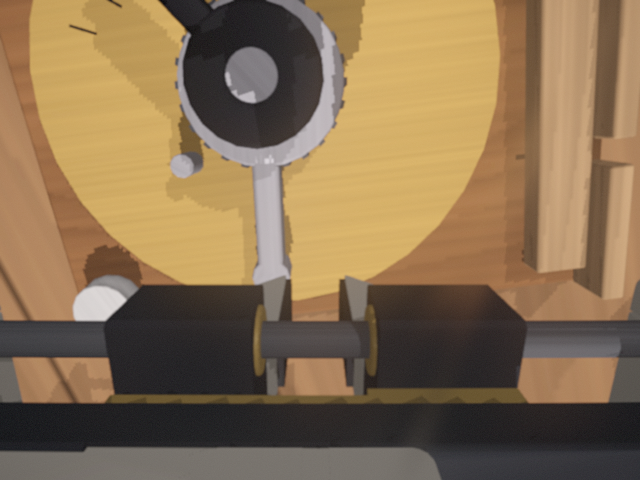

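```bash
python3 -c "
from h import *
rows((.5158,-.0696,.118,1.297),(.5158,-.0696,.032,1.297))"
```

```text
-0.001 0.0 -0.02 0.011 -0.098 0.002
-0.001 0.0 -0.02 0.011 -0.097 0.346
10.05 [ 0.5383 -0.0795  0.1186] yaw 1.266 f [ 0.  -0.4  0.7] 0.4303366412257644 q6 0.017670234311894132
```

Request:
jog_arm(moves="0 0 -0.02 0.01 -0.097 0 0; 0 0 -0.02 0.01 -0.097 0 0; 0 0 -0.02 0.01 -0.097 0.18 0; 0 0 -0.02 0.01 -0.097 0.345 0; 0 0 -0.02 0.01 -0.097 0.345 0")

```text
clock: 10.55
ee_pos: [0.5129, -0.0691, 0.0281]
tool_rot: [0.797, 0.604, -0.003, -0.004]
ft_force: [-0.1, -0.5, -0.2]
width: 0.502
finger_force: 0.0
```

Request:
jog_arm(moves="0 0 0 0 0 0 -1; 0 0 0 0 0 0 -1; 0 0 0 0 0 0 -1; 0 0 0 0 0 0 -1")

```text
clock: 10.95
ee_pos: [0.517, -0.0702, 0.0344]
tool_rot: [0.797, 0.604, 0.001, 0.001]
ft_force: [-3.6, 1.1, 2.4]
width: 0.206
finger_force: 1.9
```

```bash
cat > m.py <<'E'
import sys
from h import *
C=np.array([.5405,.018]);o=bot.observe();d=o['ee_pos'][:2]-C;r=np.hypot(*d);a=np.arctan2(d[1],d[0]);print(r,a)
rows(*[(*(C+.091*np.array([np.cos(L),np.sin(L)])),o['ee_pos'][2],L+np.pi) for L in map(float,sys.argv[1:])])
E
python3 m.py -1.95 -2.06 -2.17 -2.28 -2.38
```

```text
0.09126760157485639 -1.8315567354780824
0.001 0.0 0.067 0.003 -0.043 -0.0
0.001 -0.0 0.137 0.009 -0.083 -0.0
0.001 -0.0 0.207 0.02 -0.121 -0.0
0.001 -0.0 0.277 0.035 -0.158 -0.0
0.001 -0.0 0.341 0.052 -0.19 -0.0
10.95 [ 0.517  -0.0702  0.0344] yaw 1.297 f [-3.6  1.1  2.4] 0.20633665273029483 q6 -0.00801492751352522
```

Request:
jog_arm(moves="0 0 0 0 0 0 -1; 0 0 0.067 0.003 -0.043 0 -1; 0 0 0.137 0.009 -0.083 0 -1; 0 0 0.207 0.02 -0.12 0 -1; 0 0 0.277 0.035 -0.158 0 -1")

```text
clock: 11.45
ee_pos: [0.4816, -0.0518, 0.0342]
tool_rot: [0.909, 0.416, 0.001, 0.002]
ft_force: [1.7, -2.1, 4.0]
width: 0.174
finger_force: 30.1
```

```bash
python3 m.py -2.37 -2.41 -2.44 -2.46 -2.48 -2.5
```

```text
0.09130313848105054 -2.27129640247698
0.002 -0.0 0.055 0.003 -0.036 -0.0
0.002 -0.0 0.081 0.004 -0.05 -0.0
0.002 -0.0 0.1 0.006 -0.061 -0.0
0.002 -0.001 0.113 0.007 -0.068 -0.0
0.002 -0.001 0.125 0.008 -0.076 -0.0
0.002 -0.001 0.138 0.01 -0.083 -0.0
11.45 [ 0.4816 -0.0518  0.0342] yaw 0.858 f [ 1.7 -2.1  4. ] 0.17403952048622728 q6 0.4490392422039921
```

Request:
jog_arm(moves="0 0 0.055 0.003 -0.036 0 -1; 0 0 0.081 0.004 -0.05 0 -1; 0 0 0.1 0.006 -0.061 0 -1; 0 0 0.113 0.007 -0.068 0 -1")

```text
clock: 11.85
ee_pos: [0.4699, -0.0399, 0.0342]
tool_rot: [0.942, 0.335, 0.001, 0.002]
ft_force: [-0.2, -13.7, 2.6]
width: 0.171
finger_force: 30.0
```

```bash
python3 m.py -2.48 -2.5 -2.52
```

```text
0.0912505881790412 -2.4546147410707184
0.002 -0.0 0.014 0.001 -0.009 -0.0
0.002 -0.0 0.027 0.001 -0.017 -0.0
0.002 -0.0 0.04 0.002 -0.024 -0.0
11.85 [ 0.4699 -0.0399  0.0342] yaw 0.684 f [ -0.2 -13.7   2.6] 0.17084205569517588 q6 0.6427082441738203
```

Request:
jog_arm(moves="0 0 0.02 0.001 -0.012 0 -1; 0 0 0.02 0.001 -0.012 0 -1; 0 0 0.02 0.001 -0.012 0 -1")

```text
clock: 12.15
ee_pos: [0.4701, -0.0397, 0.0342]
tool_rot: [0.947, 0.322, 0.002, 0.004]
ft_force: [1.6, -18.7, -0.8]
width: 0.172
finger_force: 30.2
```

```bash
python3 m.py -2.48
```

```text
0.09104340670167557 -2.4552875624766664
0.006 -0.001 -0.004 0.0 -0.009 -0.0
12.15 [ 0.4701 -0.0397  0.0342] yaw 0.655 f [  1.6 -18.7  -0.8] 0.17181521036636604 q6 0.6765062836336047
```

Request:
jog_arm(moves="0 0 0 0 0 0 0; 0 0 0 0 0 0 0; 0 0 0 0 0 0 0; 0 0 0 0 0 -0.2 0; 0 0 0 0 0 -0.4 0")

```text
clock: 12.65
ee_pos: [0.466, -0.0354, 0.1328]
tool_rot: [0.947, 0.321, -0.002, -0.001]
ft_force: [1.4, -1.0, -0.5]
width: 0.494
finger_force: 0.0
```

Request:
jog_arm(moves="0 0 0 -0.1 0.4 -0.3 0; 0 0 0 -0.2 0.9 -0.4 0; 0 0 0 -0.2 0.9 -0.4 0; 0 0 0 -0.2 0.9 -0.4 0; 0 0 0 -0.2 0.9 -0.4 0")

```text
clock: 13.15
ee_pos: [0.5636, -0.2439, 0.233]
tool_rot: [0.947, 0.321, 0.0, -0.0]
ft_force: [0.7, 0.7, 0.8]
width: 0.504
finger_force: 0.0
```

Run:
```python
from h import *
o=bot.observe();print(o["ee_pos"],o["ft_force"])
c=bot.capture("top");cv2.imwrite("pics/t3.png",cv2.resize(c["frame"][130:370,200:470],None,fx=2.5,fy=2.5,interpolation=2))
```

```text
[ 0.56361722 -0.24387354  0.2329648 ] [0.68187785 0.70225568 0.7905031 ]
```

View pics/t3.png

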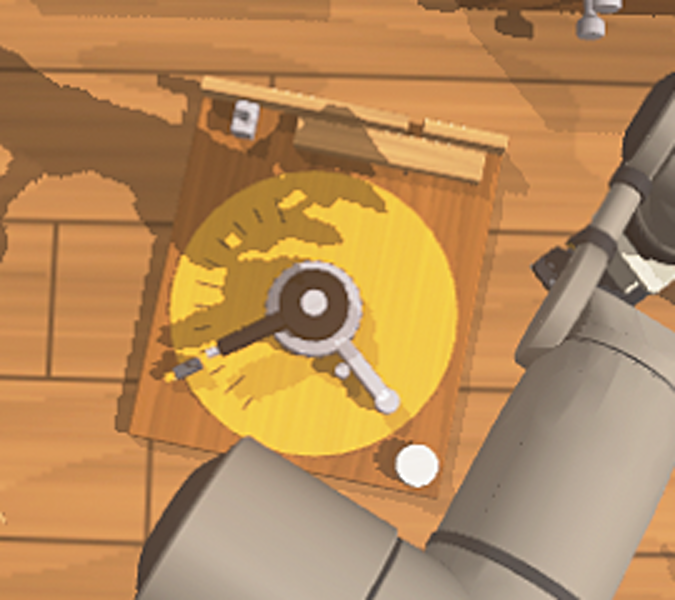

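Run:
```python
from h import *
c=bot.capture("top");C=np.array([.540,.018])
P=lambda x,y,z:atz(c,(200+x/2.5,130+y/2.5),z)
for n,p in dict(nose=P(211,352.5,.066),bar=P(222,347.5,.073),clip=P(187,369,.046)).items():
    d=p[:2]-C;print(n,np.hypot(*d),np.arctan2(d[1],d[0]))
rows((.515,.07,.2,2.026))
```

```text
nose 0.10798493810055833 2.0355163466784685
bar 0.09651635443696266 2.046146080287774
clip 0.135812944855754 2.050659182182896
0.004 0.002 -0.876 0.608 -1.136 0.129
13.25 [ 0.5654 -0.248   0.2338] yaw 0.649 f [0.6 0.7 0.6] 0.49794610749941337 q6 0.3848478605014001
```

Request:
jog_arm(moves="0 0 -0.4 0.5 -0.95 0 0; 0 0 -0.4 0.5 -0.95 0 0; 0 0 -0.4 0.5 -0.95 0 0; 0 0 -0.4 0.5 -0.95 0 0; 0 0 -0.4 0.5 -0.95 0 0")

```text
clock: 13.75
ee_pos: [0.5198, 0.0063, 0.2317]
tool_rot: [0.8, 0.6, -0.0, -0.0]
ft_force: [-0.7, -0.3, -0.2]
width: 0.5
finger_force: 0.0
```

```bash
python3 -c "
from h import *
rows((.515,.07,.2,2.026))"
```

```text
-0.0 -0.0 -0.471 0.239 -0.09 0.127
13.75 [0.5198 0.0063 0.2317] yaw 1.286 f [-0.7 -0.3 -0.2] 0.5003261576151206 q6 0.14877802790760647
```

Request:
jog_arm(moves="0 0 -0.47 0.24 -0.09 0.13 0; 0 0 -0.47 0.24 -0.09 0.13 0; 0 0 -0.47 0.24 -0.09 0.13 0; 0 0 -0.47 0.24 -0.09 0.13 0; 0 0 -0.47 0.24 -0.09 0.13 0")

```text
clock: 14.25
ee_pos: [0.5157, 0.0688, 0.1991]
tool_rot: [0.529, 0.849, -0.0, -0.001]
ft_force: [-0.3, 0.1, -0.5]
width: 0.501
finger_force: 0.0
```

Request:
jog_arm(moves="0 0 -0.02 0 0 0 0; 0 0 -0.02 0 0 0 0; 0 0 -0.02 0 0 0 0")

```text
clock: 14.55
ee_pos: [0.5163, 0.0681, 0.1993]
tool_rot: [0.519, 0.855, -0.0, -0.0]
ft_force: [-0.4, -1.3, 0.4]
width: 0.498
finger_force: 0.0
```

```bash
python3 w.py pics/w6.png;python3 -c "
import cv2;a=cv2.imread('pics/w6.png')[60:300,180:440];cv2.imwrite('pics/w6c.png',cv2.resize(a,None,fx=2.5,fy=2.5,interpolation=2))"
```

```text
[0.48340705 0.13259704 0.35739858] -0.013197907885756255
pointer 0.71 [320. 186.] [0.5071 0.0942 0.063 ] 0.083 1.979
clip 0.74 [316. 117.] [0.4821 0.1363 0.033 ] 0.1317 2.026
lock_lever 0.63 [207. 296.] [ 0.4674 -0.0393  0.035 ] 0.0925 -2.473
jig 0.77 [314. 266.] [0.5423 0.0168 0.    ] 0.0026 -0.483
-0.0 0.0 1.039 -0.238 0.302 0.398
14.8 [0.5167 0.0677 0.1995] yaw 2.051 f [0.5 0.  0.5] 0.49744513982284067 q6 -0.4968090663671829
```

View pics/w6c.png

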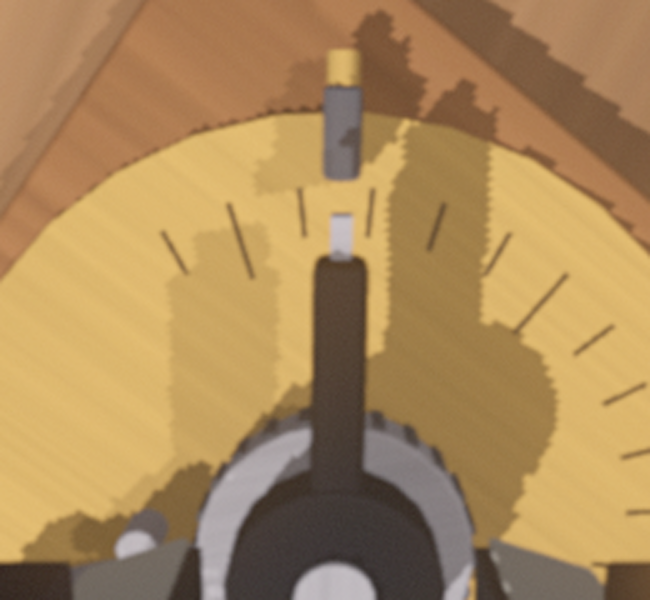

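The handle and nose (x about 342) line up with the clip (x about 342.5), and the arm is clear of everything.

```bash
python3 -c "
from rig import bot
print(bot.finish_job())"
```

```text
the job is handed in; nothing more can be done
None
```

The job is handed in: the knob points at the clip to within about 0.01 rad by the camera images, and the lock ring was then turned clockwise until it stopped moving against its stop; nothing else appeared moved where I looked, and it took about 15 s of the 54 s.

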